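Unlock and open the crossover box

ROBOT

A 6-joint arm with a two-finger parallel gripper is mounted at the origin on a cart in front of the work surface, level with it; the furniture and walls round the work are solid. World frame = base frame: x ahead of the robot, y to its left, z up, the work surface at z = 0. Lengths are in m, angles in rad, forces in N, time in s.
With the tool pointing down it reaches from about 0.3 to 0.875 m from the base axis. Payload 6.4 kg.
Tool frame: the origin (TCP) lies midway between the tips of the shut fingers; the grasp point (between the pads) lies 19 mm behind it; z points along the fingers, y is the line along which they close (so a half turn about z gives the same grasp; the last joint's range is limited). The gripper opens to 85 mm and grips with 20 to 120 N. Pads are 22 mm wide; open, the fingers measure 114 mm over their backs; the gripper's body (76 mm by 85 mm) begins 54 mm behind the grasp point. The pads swing forward as they close: fully open they stand 13 mm farther back than shut.
Start: joints at [-1.421, 0.181, 1.607, -0, 1.354, -0.206], TCP at [0.2, -0.539, 0.231] pointing down, gripper open.
Joint ranges: [-2.99, 2.99], [-0.89, 2.07], [0.3, 2.58], [-1.14, 4.28], [0, 2.63], [-3.12, 3.12]. Speed limits (rad/s): [2.57, 2.57, 3.01, 3.14, 3.14, 3.14].

INTERFACE

Orientations are given as [roll, pitch, yaw] about the fixed x, y, z axes, in that order (R = Rz(yaw) Ry(pitch) Rx(roll)).
In Python, from bench import get_state, capture, get_calibration, sign_off, silhouettes, landmark_of gives the robot as it stands.
- The arm moves only by the tool drive_tool, never from a script. Its argument "plan" is a list of rows, each an object with "claw": the closure, from -1 (fully open) to 1 (shut); "dp": the shift along the world's x, y, z in cm, a list of three; "angular": the turn, a rotation vector about the world's x, y, z in degrees, a list of three. In form: [{"claw": claw, "dp": [dx, dy, dz], "angular": [rx, ry, rz]}, ...]. A call has exactly 8 rows; each row is the pose to reach, as a shift and turn from the pose commanded when the call began; what a row does not reach only later rows make up. A row lasts 1/8 s, in which the tool goes at most 62.5 mm and 10.7 degrees, less where a joint would pass 70% of its speed; a pose out of reach is approached as far as the arm can. A call with a gripper value outside its range is refused whole. The fingers move at their own pace and stop on an object; "force" is the grip in N (left out, the last holds). Time passes only in rows, so rows that repeat a pose let the fingers close, or fill a call up. It gives the time, the measured TCP pose, the force, the opening and the grip force at its end, in the units of the state.
- get_state(): the state, without advancing time (a new reading comes with each control period).
- capture(name): name is "scene" or "side" or "wrist"; returns (picture, depth): 420x560x3 uint8, red, green, blue; 420x560 float32, m along the optical axis (not along the pixel's ray), 0 where there is no reading.
- get_calibration(name): a dict with "fx", "fy", "cx", "cy" (pixels), "dist_coeffs" ([k1, k2, p1, p2, k3] as OpenCV has them; the pictures are not rectified), "extrinsics" (4x4, takes a point from world to camera coordinates). Camera axes: x right, y down, z forward; pixel columns grow to the right and rows downward; lengths in m; the calibration is good to about 2 mm. A picture is of the moment at which its call begins: read the wrist's pose just before it. get_calibration takes no time and is no camera call; for the wrist camera it gives the pose at the moment of the call.
- sign_off(): hands the job in; it is judged then, once.
Trained networks look in the newest picture that a camera, given by its name, has taken for a name from the list of things; names that differ only in an ending like _2 or _b are one class to them, and where a whole thing is asked for, a point or a joint stands for the part that bears it (a point fixed in the world has none). Each returns a list of dicts, best first, with "score" (0 to 1); they miss things now and then, are a little off and sometimes report something else, mostly with a low value. They report only what shows in the picture. A call takes as long as a camera call.
- silhouettes(camera, target): "pixels" (420x560 bool, what is visible of it) and "bbox" ([left, top, width, height] in pixels, round what is visible of it).
- landmark_of(camera, target): "uv" ([column, row] in pixels: a listed point, or the origin of a listed thing).
The state is a dict: "t": time; "joint_positions": joint angles; "qvel": joint speeds; "tau": joint torques, N m; "tool_pos": TCP position; "eef_rot": TCP orientation; "wrist_force": force on the tool from outside, world axes, zero at the start; "torque": the same for the moment, N m; "width": finger opening in m; "grip_force": force on a finger pad.
Only numpy, scipy, OpenCV 4.12 (cv2) and the standard library are available. Lean on these libraries where they do the work, as an engineer would, in place of code of your own. Each camera call takes 0.05 s, during which the arm holds its last target. There are 200 camera calls.

TASK

Open the crossover box with the blue panel for inspection: first turn the black wing knob of its cam fastener a full quarter turn anticlockwise to unlocked (white line from the red dot to the green dot), then lift the panel by the bow handle at its front edge until it stands upright, let go and leave it so. Leave the fastener of the box with the grey panel locked.

Things in the scene. Friction and masses are not known exactly. Their poses are not given: they have to be found in the camera images.
- blue_box: Box to open: white metal, fixed to the table, 150 x 150 x 70 mm, blue top panel 150 x 150 x 5 mm (top face 75 mm above the table). Origin: centre of its underside; z up, x from the handle side (front, towards the robot) to the hinge side, y left. Hinge line: parallel to y through x = 75, z = 70 mm. In this frame the knob axis is at x -33, y 0; the handle bar (shut) at x -120, y 0, z 72.5 mm.
- blue_knob (a point): Grip point on the axis of the wing knob, 101 mm above the table. Black wing 42 mm long, 12 mm thick, from 79 to 111 mm above the table, on a 32 mm round steel disc; pinch across the 12 mm. Locked, the wing lies along the box's y and its white line points to a red dot (box -x); unlocked, along the box's x, line to a green dot (box -y).
- blue_handle (a point): Middle of the bow handle's bar: round dark steel, 10 mm thick, parallel to the box's y, 45 mm ahead of the panel's front edge, 90 mm free between its legs. 40 mm is free between bar and box: open the fingers about 40 mm at most. It swings up and back on a 195 mm radius about the hinge; the round bar can turn between fingers that stay pointing straight down.
- blue_cam (a joint): Cam fastener of the blue panel, rad. 0 = locked, wing parallel to the box's y; grows anticlockwise seen from above to its stop at 1.57 = unlocked, wing parallel to the box's x. It needs about 0.06 N m and stays where it is left. Its tongue holds the panel shut below about 1.05.
- blue_panel (a joint): Hinge of the blue panel, rad. 0 = shut and flat, 1.57 = upright, stop at 1.75 (leaning back a little). Stiff hinge: the panel stays where it is left; lifting at the bar takes about 5 N.
- grey_cam (a joint): Cam fastener of the second, otherwise equal box with the grey panel, rad: 0 = locked, 1.57 = unlocked. To be left locked.

How it is judged:
On the way:
1. the blue panel's fastener is turned to unlocked while the panel is still shut (value of joint blue_cam above 1.2 rad and value of joint blue_panel below 0.1 rad), for 0.2 s.
At the end, for the whole second after the job is handed in: The blue panel stands upright (1.25 rad or more open) and at rest, its fastener still unlocked (over 1.0 rad), and the grey panel's fastener is still locked (under 0.4 rad) (value of joint blue_panel above 1.25 rad and value of joint blue_cam above 1 rad and value of joint grey_cam below 0.4 rad and velocity of joint blue_panel between -0.05 and 0.05 rad/s); the robot touches nothing.
It fails at once if the grey panel's fastener is turned (past 0.4 rad) (value of joint grey_cam above 0.4 rad).
It also fails if it takes over 48 s, if anything falls off the work surface, if the arm or the gripper's body presses on something with over 40 N, if the wrist force passes 120 N, or if a joint passes its speed limit or range.

## Working session

There is one attempt and no reset: what is moved stays moved. The work goes in short steps, Python scripts to look and compute and a tool call to move; the robot and the scene stay as the last step left them, time stands still between calls to the robot, and variables do not carry over. Pictures are saved under pics/ and viewed, at most 10 in all, crops included, and the job is handed in when it is done.

Besides the shell and the picture viewer there is one more tool, called in YAML: its name, and indented under it one key for each argument. drive_tool: Moves the arm, as the interface text tells. Its arguments: {"type":"object","properties":{"plan":{"type":"array"},"force":{"type":"number"}},"required":["plan"]}

```bash
mkdir -p pics; cat > h.py <<'E'
import numpy as np, cv2
from bench import *
def pt(cal,depth,uv,z=None):
    K=np.array([[cal['fx'],0,cal['cx']],[0,cal['fy'],cal['cy']],[0,0,1]]);D=np.array(cal['dist_coeffs'])
    T=np.linalg.inv(np.array(cal['extrinsics']))
    n=cv2.undistortPoints(np.array([[uv]],float),K,D)[0,0]
    r=T[:3,:3]@np.array([n[0],n[1],1]);o=T[:3,3]
    if z is not None: return o+r*(z-o[2])/r[2]
    u,v=int(round(uv[0])),int(round(uv[1]))
    p=depth[max(v-1,0):v+2,max(u-1,0):u+2];p=p[p>0]
    return o+r*np.median(p) if len(p) else None
E
python3 - <<'E'
from h import *
s=get_state();print(s['t'],s['tool_pos'],s['eef_rot'],s['width'])
for c in ['scene','side']:
    im,d=capture(c);cal=get_calibration(c)
    cv2.imwrite(f'pics/{c}0.png',im[:,:,::-1])
    for n,z in [('blue_box',0),('blue_knob',.101),('blue_handle',.0725)]:
        for r in landmark_of(c,n)[:3]:
            print(c,n,round(r['score'],2),np.round(r['uv'],1),np.round(pt(cal,d,r['uv'],z),4),pt(cal,d,r['uv']))
E
```

```text
0.0 [ 0.20023435 -0.53841114  0.23037368] [-3.13986121e+00 -3.54819162e-04  3.55827302e-01] 0.08559534317188246
scene blue_box 0.57 [191.9 287.2] [0.5395 0.2503 0.    ] [0.48966312 0.26732451 0.07379878]
scene blue_knob 0.76 [193.9 267.2] [0.5025 0.2522 0.101 ] [0.49811726 0.25374369 0.10705793]
scene blue_handle 0.73 [216.2 320.3] [0.416  0.2672 0.0725] [0.41450544 0.26784944 0.07515876]
side blue_box 0.68 [262.6 197.2] [0.5293 0.2439 0.    ] [0.52179071 0.1727414  0.04006739]
side blue_handle 0.73 [218.  168.5] [0.422  0.2684 0.0725] [0.42200531 0.27183419 0.07082681]
```

View pics/scene0.png

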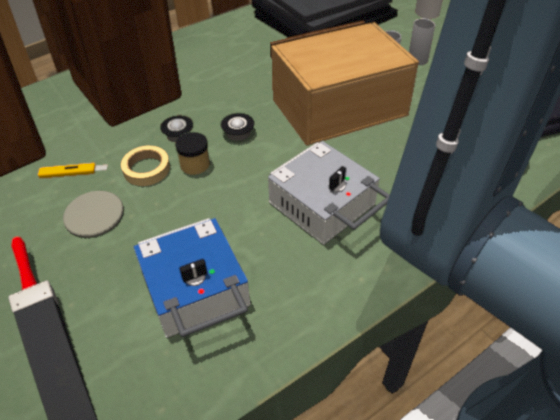

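View pics/side0.png

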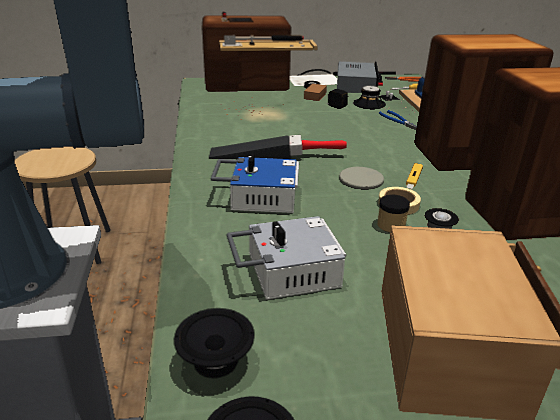

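The scene view shows the blue box at left, with the knob near (194,270) and the bar near (215,322). The grey box is at (325,190). The two cameras agree to about 1 cm, so next I'll fit the panel outline.

```bash
python3 - <<'E'
from h import *
for c in ['scene','side']:
    im,d=capture(c);cal=get_calibration(c)
    hsv=cv2.cvtColor(im,cv2.COLOR_RGB2HSV)
    m=cv2.inRange(hsv,(105,150,60),(125,255,255))
    k,l,st,ce=cv2.connectedComponentsWithStats(m);i=1+np.argmax(st[1:,4])
    vs,us=np.where(l==i);print(c,st[i])
    P=np.array([pt(cal,d,(u,v),.075)[:2] for u,v in zip(us,vs)],np.float32)*1000
    r=cv2.minAreaRect(P);print(r)
    print(np.median(d[l==i]))
E
```

```text
scene [ 135  219  112   96 4902]
((533.5657348632812, 248.90542602539062), (148.1940155029297, 147.8848419189453), 79.14337158203125)
0.8853564
side [ 231  157   66   30 1284]
((533.2999877929688, 240.9348907470703), (152.28265380859375, 148.63133239746094), 79.01847839355469)
1.2272303
```

drive_tool:
  plan:
    - {"claw":-0.2,"dp":[2,5,0],"angular":[0,0,4]}
    - {"claw":-0.2,"dp":[4,10,0],"angular":[0,0,8]}
    - {"claw":-0.2,"dp":[6,15,0],"angular":[0,0,12]}
    - {"claw":-0.2,"dp":[8,20,0],"angular":[0,0,16]}
    - {"claw":-0.2,"dp":[10,25,0],"angular":[0,0,20]}
    - {"claw":-0.2,"dp":[12,30,0],"angular":[0,0,24]}
    - {"claw":-0.2,"dp":[14,35,0],"angular":[0,0,28]}
    - {"claw":-0.2,"dp":[16,40,0],"angular":[0,0,32]}
  force: 50

```text
t: 1.5
tool_pos: [0.3608, -0.1375, 0.2317]
eef_rot: [3.14, -0.0, 0.916]
wrist_force: [0.8, -0.7, -0.0]
width: 0.0511
grip_force: 0.0
```

drive_tool:
  plan:
    - {"claw":-0.2,"dp":[2,5,0],"angular":[0,0,5]}
    - {"claw":-0.2,"dp":[4,10,0],"angular":[0,0,10]}
    - {"claw":-0.2,"dp":[6,15,0],"angular":[0,0,15]}
    - {"claw":-0.2,"dp":[8,20,0],"angular":[0,0,20]}
    - {"claw":-0.2,"dp":[10,25,0],"angular":[0,0,25]}
    - {"claw":-0.2,"dp":[12,30,0],"angular":[0,0,26.7]}
    - {"claw":-0.2,"dp":[13,35,0],"angular":[0,0,26.7]}
    - {"claw":-0.2,"dp":[13,38,0],"angular":[0,0,26.7]}

```text
t: 2.5
tool_pos: [0.4906, 0.2433, 0.2312]
eef_rot: [3.142, -0.0, 1.382]
wrist_force: [0.3, -0.3, 0.1]
width: 0.0511
grip_force: 0.0
```

```bash
python3 - <<'E'
from h import *
s=get_state();print(s['t'],s['tool_pos'],np.degrees(s['eef_rot']),s['width'])
for c in ['wrist','scene']:
    cal=get_calibration(c);im,d=capture(c)
    cv2.imwrite(f'pics/{c}1.png',im[:,:,::-1])
    for n,z in [('blue_knob',.101),('blue_handle',.0725)]:
        for r in landmark_of(c,n)[:3]:
            print(c,n,round(r['score'],2),np.round(r['uv'],1),np.round(pt(cal,d,r['uv'],z),4),pt(cal,d,r['uv']))
    hsv=cv2.cvtColor(im,cv2.COLOR_RGB2HSV)
    m=cv2.inRange(hsv,(105,150,60),(125,255,255))
    k,l,st,ce=cv2.connectedComponentsWithStats(m);i=1+np.argmax(st[1:,4])
    vs,us=np.where(l==i);print(c,st[i])
    P=np.array([pt(cal,d,(u,v),.075)[:2] for u,v in list(zip(us,vs))[::7]],np.float32)*1000
    print(cv2.minAreaRect(P))
E
```

```text
2.5 [0.49055213 0.24330561 0.23118338] [ 1.79994883e+02 -1.52329649e-02  7.91799171e+01] 0.05110484376524684
wrist blue_knob 0.58 [284.9 183.8] [0.4983 0.2536 0.101 ] [0.49843837 0.25535881 0.10961823]
wrist blue_handle 0.67 [201.2 178.6] [0.4157 0.2689 0.0725] [0.41653392 0.26930801 0.07543088]
wrist [  243   100   158   143 16546]
((532.1693725585938, 249.9943389892578), (142.97030639648438, 147.01889038085938), 79.1087417602539)
scene blue_knob 0.8 [193.2 272.6] [0.494  0.2583 0.101 ] [0.49748059 0.25703475 0.09613105]
scene blue_handle 0.83 [213.6 320.2] [0.4185 0.2704 0.0725] [0.41651939 0.27113312 0.07592053]
scene [ 135  219  112   96 4858]
((533.0697631835938, 249.2718505859375), (148.1508331298828, 145.2170867919922), 80.03160095214844)
```

View pics/wrist1.png

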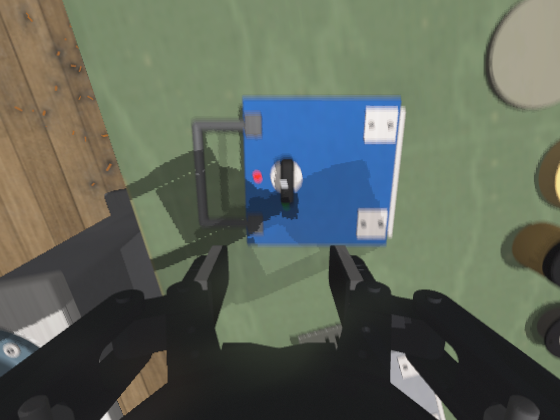

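The wrist view shows the wing at (286,180), lying across the image and locked, with the red dot at (258,177) and the bar at x≈200. I'll use knob (0.500, 0.254) and a tool yaw of 79°.

drive_tool:
  plan:
    - {"claw":-0.2,"dp":[0.95,1.1,-3],"angular":[0,0,0]}
    - {"claw":-0.2,"dp":[0.95,1.1,-7],"angular":[0,0,0]}
    - {"claw":-0.2,"dp":[0.95,1.1,-11],"angular":[0,0,0]}
    - {"claw":-0.2,"dp":[0.95,1.1,-13.5],"angular":[0,0,0]}
    - {"claw":-0.2,"dp":[0.95,1.1,-14.6],"angular":[0,0,0]}
    - {"claw":0.8,"dp":[0.95,1.1,-14.6],"angular":[0,0,0]}
    - {"claw":0.9,"dp":[0.95,1.1,-14.6],"angular":[0,0,0]}
    - {"claw":0.9,"dp":[0.95,1.1,-14.6],"angular":[0,0,0]}
  force: 40

```text
t: 3.8
tool_pos: [0.5009, 0.2521, 0.0869]
eef_rot: [3.139, -0.001, 1.38]
wrist_force: [-0.7, -1.3, 3.7]
width: 0.0119
grip_force: 42.8
```

drive_tool:
  plan:
    - {"claw":0.9,"dp":[0,0,0],"angular":[0,0,0]}
    - {"claw":0.9,"dp":[0,0,0],"angular":[0,0,0]}
    - {"claw":0.9,"dp":[0,0,0],"angular":[0,0,0]}
    - {"claw":0.9,"dp":[0,0,0],"angular":[0,0,0]}
    - {"claw":0.9,"dp":[0,0,0],"angular":[0,0,0]}
    - {"claw":0.9,"dp":[0,0,0],"angular":[0,0,0]}
    - {"claw":0.9,"dp":[0,0,0],"angular":[0,0,0]}
    - {"claw":0.9,"dp":[0,0,0],"angular":[0,0,0]}

```text
t: 4.8
tool_pos: [0.5009, 0.2521, 0.0868]
eef_rot: [3.139, -0.001, 1.381]
wrist_force: [-1.2, -2.6, 6.4]
width: 0.0112
grip_force: 43.2
```

drive_tool:
  plan:
    - {"claw":0.9,"dp":[0,0,0],"angular":[0,0,7]}
    - {"claw":0.9,"dp":[0,0,0],"angular":[0,0,14]}
    - {"claw":0.9,"dp":[0,0,0],"angular":[0,0,21]}
    - {"claw":0.9,"dp":[0,0,0],"angular":[0,0,28]}
    - {"claw":0.9,"dp":[0,0,0],"angular":[0,0,35]}
    - {"claw":0.9,"dp":[0,0,0],"angular":[0,0,40]}
    - {"claw":0.9,"dp":[0,0,0],"angular":[0,0,45]}
    - {"claw":0.9,"dp":[0,0,0],"angular":[0,0,45]}

```text
t: 5.8
tool_pos: [0.5023, 0.2524, 0.0869]
eef_rot: [3.136, 0.002, 2.166]
wrist_force: [4.5, -0.7, 0.9]
width: 0.0106
grip_force: 42.5
```

drive_tool:
  plan:
    - {"claw":0.9,"dp":[0,0,0],"angular":[0,0,7]}
    - {"claw":0.9,"dp":[0,0,0],"angular":[0,0,14]}
    - {"claw":0.9,"dp":[0,0,0],"angular":[0,0,21]}
    - {"claw":0.9,"dp":[0,0,0],"angular":[0,0,28]}
    - {"claw":0.9,"dp":[0,0,0],"angular":[0,0,35]}
    - {"claw":0.9,"dp":[0,0,0],"angular":[0,0,40]}
    - {"claw":0.9,"dp":[0,0,0],"angular":[0,0,45]}
    - {"claw":0.9,"dp":[0,0,0],"angular":[0,0,46]}

```text
t: 6.8
tool_pos: [0.5031, 0.2537, 0.0869]
eef_rot: [3.137, 0.007, 2.968]
wrist_force: [9.4, 5.9, -1.9]
width: 0.0116
grip_force: 42.2
```

drive_tool:
  plan:
    - {"claw":-0.2,"dp":[0,0,0],"angular":[0,0,0]}
    - {"claw":-0.2,"dp":[0,0,0],"angular":[0,0,0]}
    - {"claw":-0.2,"dp":[0,0,0],"angular":[0,0,0]}
    - {"claw":-0.2,"dp":[0,0,3],"angular":[0,0,0]}
    - {"claw":-0.2,"dp":[0,0,8],"angular":[0,0,0]}
    - {"claw":-0.2,"dp":[-2,0,12],"angular":[0,0,-10]}
    - {"claw":0.0,"dp":[-4,1,14],"angular":[0,0,-20]}
    - {"claw":0.06,"dp":[-6,1,14],"angular":[0,0,-30]}

```text
t: 7.8
tool_pos: [0.4403, 0.2627, 0.2276]
eef_rot: [3.138, 0.002, 2.439]
wrist_force: [-0.2, 0.3, 0.5]
width: 0.0402
grip_force: 0.0
```

drive_tool:
  plan:
    - {"claw":0.06,"dp":[-1,0,0],"angular":[0,0,-10]}
    - {"claw":0.06,"dp":[-2,0,0],"angular":[0,0,-20]}
    - {"claw":0.06,"dp":[-2,0,0],"angular":[0,0,-30]}
    - {"claw":0.06,"dp":[-2,0,0],"angular":[0,0,-40]}
    - {"claw":0.06,"dp":[-2,0,0],"angular":[0,0,-50]}
    - {"claw":0.06,"dp":[-2,0,0],"angular":[0,0,-60]}
    - {"claw":0.06,"dp":[-2,0,0],"angular":[0,0,-61]}
    - {"claw":0.06,"dp":[-2,0,0],"angular":[0,0,-61]}

```text
t: 8.8
tool_pos: [0.4197, 0.262, 0.2252]
eef_rot: [-3.141, 0.0, 1.383]
wrist_force: [0.2, -0.8, 0.4]
width: 0.0406
grip_force: 0.0
```

```bash
python3 - <<'E'
from h import *
s=get_state();print(s['t'],s['tool_pos'],np.degrees(s['eef_rot']),s['width'])
for c in ['wrist']:
    cal=get_calibration(c);im,d=capture(c)
    cv2.imwrite(f'pics/{c}2.png',im[:,:,::-1])
    for n,z in [('blue_knob',.101),('blue_handle',.0725)]:
        for r in landmark_of(c,n)[:3]:
            print(c,n,round(r['score'],2),np.round(r['uv'],1),np.round(pt(cal,d,r['uv'],z),4),pt(cal,d,r['uv']))
E
```

```text
8.8 [0.41968095 0.2619593  0.22521642] [-1.79989171e+02  6.22021338e-03  7.92525960e+01] 0.04055822486645786
wrist blue_knob 0.97 [368.2 193.2] [0.5001 0.2506 0.101 ] [0.49792734 0.25316084 0.10953566]
wrist blue_handle 0.77 [271.9 183.7] [0.4143 0.27   0.0725] [0.41451268 0.27070502 0.07605606]
```

View pics/wrist2.png

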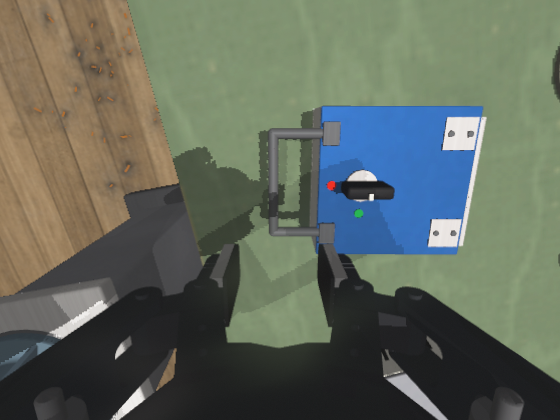

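The wing now lies along the box's x axis, with its line pointing to the green dot (360,213). The bar is at (273,183), which gives (0.415, 0.270).

drive_tool:
  plan:
    - {"claw":0.06,"dp":[-0.45,0.8,-4],"angular":[0,0,0]}
    - {"claw":0.06,"dp":[-0.45,0.8,-8],"angular":[0,0,0]}
    - {"claw":0.06,"dp":[-0.45,0.8,-12],"angular":[0,0,0]}
    - {"claw":0.06,"dp":[-0.45,0.8,-15],"angular":[0,0,0]}
    - {"claw":0.06,"dp":[-0.45,0.8,-17.1],"angular":[0,0,0]}
    - {"claw":0.06,"dp":[-0.45,0.8,-17.1],"angular":[0,0,0]}
    - {"claw":0.9,"dp":[-0.45,0.8,-17.1],"angular":[0,0,0]}
    - {"claw":0.9,"dp":[-0.45,0.8,-17.1],"angular":[0,0,0]}
  force: 30

```text
t: 9.95
tool_pos: [0.4158, 0.2705, 0.0556]
eef_rot: [3.141, -0.001, 1.38]
wrist_force: [-0.2, -0.1, 3.4]
width: 0.0085
grip_force: 29.2
```

drive_tool:
  plan:
    - {"claw":0.9,"dp":[0,0,0],"angular":[0,0,0]}
    - {"claw":0.9,"dp":[0,0,0],"angular":[0,0,0]}
    - {"claw":0.9,"dp":[0,0,0],"angular":[0,0,0]}
    - {"claw":0.9,"dp":[0,0,0],"angular":[0,0,0]}
    - {"claw":0.9,"dp":[0,0,0],"angular":[0,0,0]}
    - {"claw":0.9,"dp":[0,0,0],"angular":[0,0,0]}
    - {"claw":0.9,"dp":[0,0,0],"angular":[0,0,0]}
    - {"claw":0.9,"dp":[0,0,0],"angular":[0,0,0]}

```text
t: 10.95
tool_pos: [0.4158, 0.2705, 0.0555]
eef_rot: [3.14, -0.001, 1.381]
wrist_force: [-2.6, 0.6, 6.8]
width: 0.0089
grip_force: 29.6
```

```bash
python3 - <<'E'
import numpy as np
b=np.radians(-10.85)
a0=np.arctan2(2.5,195)
for th in np.arange(0.1,1.61,0.1):
    f=19.5*(np.cos(a0)-np.cos(th+a0));z=19.5*(np.sin(th+a0)-np.sin(a0))
    print(round(th,2),np.round([f*np.cos(b),f*np.sin(b),z],2))
E
```

```text
0.1 [ 0.12 -0.02  1.95]
0.2 [ 0.43 -0.08  3.87]
0.3 [ 0.93 -0.18  5.75]
0.4 [ 1.61 -0.31  7.57]
0.5 [ 2.46 -0.47  9.32]
0.6 [ 3.48 -0.67 10.97]
0.7 [ 4.66 -0.89 12.5 ]
0.8 [ 5.98 -1.15 13.91]
0.9 [ 7.44 -1.43 15.18]
1.0 [ 9.01 -1.73 16.29]
1.1 [10.68 -2.05 17.24]
1.2 [12.44 -2.38 18.01]
1.3 [14.26 -2.73 18.6 ]
1.4 [16.14 -3.09 19.01]
1.5 [18.04 -3.46 19.22]
1.6 [19.95 -3.82 19.23]
```

drive_tool:
  plan:
    - {"claw":0.9,"dp":[0.1,0,1.95],"angular":[0,0,0]}
    - {"claw":0.9,"dp":[0.4,-0.1,3.9],"angular":[0,0,0]}
    - {"claw":0.9,"dp":[0.9,-0.2,5.75],"angular":[0,0,0]}
    - {"claw":0.9,"dp":[1.6,-0.3,7.6],"angular":[0,0,0]}
    - {"claw":0.9,"dp":[2.5,-0.5,9.3],"angular":[0,0,0]}
    - {"claw":0.9,"dp":[3.5,-0.7,11],"angular":[0,0,0]}
    - {"claw":0.9,"dp":[4.7,-0.9,12.5],"angular":[0,0,0]}
    - {"claw":0.9,"dp":[6,-1.1,13.9],"angular":[0,0,0]}

```text
t: 11.95
tool_pos: [0.4708, 0.2599, 0.1932]
eef_rot: [-3.131, 0.001, 1.382]
wrist_force: [-17.0, 2.2, 7.7]
width: 0.0082
grip_force: 30.0
```

```bash
python3 - <<'E'
from h import *
s=get_state();print(s['t'],s['tool_pos'],np.degrees(s['eef_rot']),s['width'],s['wrist_force'],s['joint_positions'])
im,d=capture('side');cv2.imwrite('pics/side3.png',im[:,:,::-1])
E
```

```text
11.95 [0.47078513 0.25987262 0.19321159] [-1.79417668e+02  8.11344311e-02  7.91638811e+01] 0.008226737168846573 [-17.01346068   2.22671512   7.68535557] [0.28148887 0.1419102  1.73183487 0.00349563 1.27755011 0.46959533]
```

View pics/side3.png

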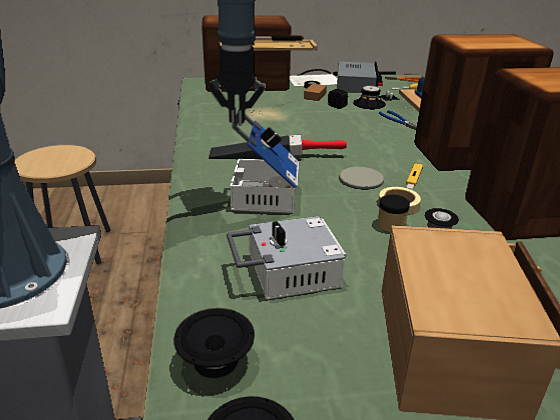

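The panel is at about 0.8 rad (side view, panel at (275,150)) with the bar still in the fingers. I'll carry on along the arc.

drive_tool:
  plan:
    - {"claw":0.9,"dp":[1.45,-0.3,1.25],"angular":[0,0,0]}
    - {"claw":0.9,"dp":[3.0,-0.6,2.4],"angular":[0,0,0]}
    - {"claw":0.9,"dp":[4.7,-0.9,3.3],"angular":[0,0,0]}
    - {"claw":0.9,"dp":[6.5,-1.2,4.1],"angular":[0,0,0]}
    - {"claw":0.9,"dp":[8.3,-1.6,4.7],"angular":[0,0,0]}
    - {"claw":0.9,"dp":[10.2,-2.0,5.1],"angular":[0,0,0]}
    - {"claw":0.9,"dp":[12.1,-2.3,5.3],"angular":[0,0,0]}
    - {"claw":0.9,"dp":[12.8,-2.4,5.3],"angular":[0,0,0]}

```text
t: 13.0
tool_pos: [0.6046, 0.2344, 0.2496]
eef_rot: [3.138, -0.0, 1.38]
wrist_force: [-5.5, -3.3, 12.3]
width: 0.009
grip_force: 31.9
```

drive_tool:
  plan:
    - {"claw":0.9,"dp":[0,0,0],"angular":[0,0,0]}
    - {"claw":0.9,"dp":[0,0,0],"angular":[0,0,0]}
    - {"claw":0.06,"dp":[0,0,0],"angular":[0,0,0]}
    - {"claw":0.06,"dp":[0,0,0],"angular":[0,0,0]}
    - {"claw":0.06,"dp":[0,0,0],"angular":[0,0,0]}
    - {"claw":0.06,"dp":[0,0,0],"angular":[0,0,0]}
    - {"claw":0.06,"dp":[0,0,0],"angular":[0,0,0]}
    - {"claw":0.06,"dp":[0,0,0],"angular":[0,0,0]}

```text
t: 14.0
tool_pos: [0.6033, 0.2351, 0.2462]
eef_rot: [-3.141, 0.0, 1.38]
wrist_force: [0.5, 0.3, 0.4]
width: 0.0403
grip_force: 0.0
```

```bash
python3 - <<'E'
from h import *
s=get_state();print(s['t'],s['tool_pos'],np.degrees(s['eef_rot']),s['width'],s['wrist_force'])
im,d=capture('side');cv2.imwrite('pics/side4.png',cv2.resize(im[50:250,150:400,::-1],None,fx=3,fy=3))
E
```

```text
14.0 [0.60328106 0.2350544  0.24620329] [-1.79993189e+02  1.36600518e-03  7.90924322e+01] 0.04028161518802799 [0.52844591 0.33833283 0.35752135]
```

View pics/side4.png

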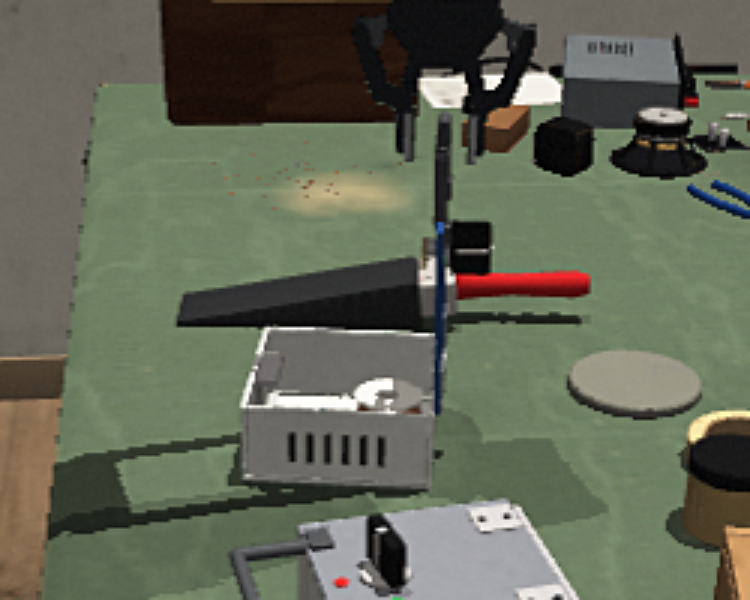

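The panel stands upright, with the bar at (445,120) free between the open fingers. I'll rise straight up.

drive_tool:
  plan:
    - {"claw":0.06,"dp":[0,0,1],"angular":[0,0,0]}
    - {"claw":0.06,"dp":[0,0,3],"angular":[0,0,0]}
    - {"claw":0.06,"dp":[0,0,5],"angular":[0,0,0]}
    - {"claw":0.06,"dp":[0,0,7],"angular":[0,0,0]}
    - {"claw":0.06,"dp":[0,0,9],"angular":[0,0,0]}
    - {"claw":0.06,"dp":[0,0,10],"angular":[0,0,0]}
    - {"claw":0.06,"dp":[0,0,10],"angular":[0,0,0]}
    - {"claw":0.06,"dp":[0,0,10],"angular":[0,0,0]}

```text
t: 15.05
tool_pos: [0.603, 0.2349, 0.3452]
eef_rot: [-3.14, 0.001, 1.38]
wrist_force: [-1.1, 0.4, -0.6]
width: 0.0401
grip_force: 0.0
```

```bash
python3 - <<'E'
from h import *
s=get_state();print(s['t'],s['tool_pos'],s['wrist_force'])
im,d=capture('side');cv2.imwrite('pics/side5.png',cv2.resize(im[50:250,150:400,::-1],None,fx=3,fy=3))
E
```

```text
15.05 [0.6029605  0.23491987 0.34519985] [-1.10888838  0.43590561 -0.60286913]
```

View pics/side5.png

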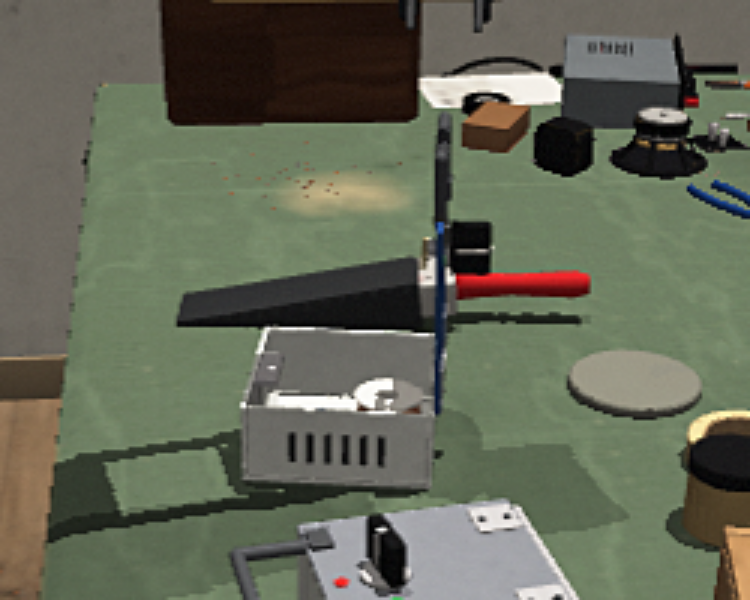

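The panel stays upright, the gripper is clear of it, and the grey box's knob is untouched.

```bash
python3 -c "from bench import *; print(sign_off())"
```

```text
the job is handed in; nothing more can be done
None
```

The blue box's fastener is unlocked and its panel stands upright with the gripper clear; the grey fastener was never touched, and the job was handed in at about 15 s (sign-off returned no verdict).

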